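# Load the grinding tube and hold the mill in pulse

### The job

Lift the orange-capped grinding tube out of the blue rack, slide it down into the metal sleeve of the white tube mill until it is fully home, and let go of it. Only then turn the mill's dial clockwise from off, past its two click steps, into the spring-return pulse position at the end of its travel (amber marks) and hold it there against the spring: finish while your fingers are still holding the dial in pulse. Leave the other tubes and everything else on the table where they are.

Things in the scene. Friction and masses are not known exactly. Their poses are not given: they have to be found in the camera images.
- tube_orange: the tube to grind: clear, rigid, 30 mm wide, orange chips in it, with a ribbed orange cap (fixed to it) 36 mm wide. 94 mm high: its foot is round, full width from 15 mm up, with an 18 mm flat to stand on; the cap is from 66 to 94 mm up. About 90 g. Origin at the centre of its underside, z up. It stands upright in one of the rack's three holes; grip it by the cap.
- tube_green: a like tube with a green cap in the rack; stays there
- tube_white: a like tube with a white cap in the rack; stays there
- rack: blue plastic block, fixed, 62 (x) by 190 (y) mm, 45 mm high (foot 74 x 202 mm), origin at the centre of its underside. Three square holes 33 mm wide at y = -60, 0, +60 mm; their floor is 10 mm above the table. Fingers have free room on the x sides of every cap; between two caps there are 24 mm.
- mill: the tube mill, a low white housing, fixed to the table, 240 mm (x) by 160 mm (y), 60 mm high, origin at the centre of its underside. Its dial is at x = -70 mm (the front) and its upright metal sleeve at x = +55 mm (the back).
- sleeve_mouth (a point): centre of the open upper end of the sleeve, 108 mm above the table; z up. The sleeve is an aluminium tube, 46 mm outside; its bore is 45 mm deep and about 1.6 mm wider than the tube, without a chamfer (the tube's own foot is round).
- sleeve_seat (a point): centre of the sleeve's floor, 63 mm above the table; z up. A tube that is fully home stands on it, its cap 21 mm clear of the mouth.
- dial_knob: the dial's knob: a black round skirt 53 mm wide, up to 7.5 mm above the housing's top, and on it a grey grip bar 50 mm long (along the knob's x), 14 mm thick (y), up to 30 mm above the housing's top. Origin on the dial's axis at the housing's top, z up; +x is the end with the white pointer line. It turns with the dial.
- dial_grip (a point): on the dial's axis at the top of the grip bar, 30 mm above the housing's top and 90 mm above the table; axes as the knob's
- dial (a joint): angle of the dial in rad, 0 = off, growing clockwise seen from above. It clicks into steps at 0.4 and 0.8, where it stays by itself; beyond 0.8 a spring pushes it back to 0.8. Pulse is the end of the travel, from about 1.1 to the stop at 1.25. Turning it over the clicks takes up to about 0.2 N m, holding it in pulse about 0.15 N m.
- mini_jar_2: small sample jar, 46 mm wide, 66 mm high, in the row of like jars at the right; bystander
- petri_3: culture dish with a whitish film, 93 mm in diameter, 16 mm high, bystander
- syringe: plastic syringe lying on the table, 114 mm long, bystander
Not all that is in view belongs to the job. What is shaped like the tube_orange but pink, purple or yellow is not meant.

How it is judged:
On the way, in this order (a step that is already met when the one before it is completed fails the run):
1. the orange-capped tube is fully home in the mill's sleeve and let go, the dial still at off (z of tube_orange in the frame of sleeve_seat between -0.004 and 0.004 m and horizontal distance between tube_orange and sleeve_seat below 0.004 m and angle between tube_orange's own z axis and vertical below 0.08 rad and contact force between the fingers and tube_orange below 0.1 N and value of joint dial below 0.2 rad), for 0.3 s.
2. the dial is held in pulse by the fingers (value of joint dial above 1.08 rad and contact force between the fingers and dial_knob above 0.5 N), for 0.5 s.
At the end, for the whole second after the job is handed in: The fingers hold the dial's knob (contact over 0.5 N) in pulse, beyond 1.08 rad, and nothing is let go; the orange-capped tube stands fully home in the sleeve, untouched (its underside within 4 mm of the sleeve's floor and of its axis, upright within 0.08 rad) (all of step 2 and z of tube_orange in the frame of sleeve_seat between -0.004 and 0.004 m and horizontal distance between tube_orange and sleeve_seat below 0.004 m and angle between tube_orange's own z axis and vertical below 0.08 rad and contact force between the fingers and tube_orange below 0.1 N); the arm keeps its last pose, push and grip.
It fails at once if the dial is turned on (beyond 0.25 rad) while the orange-capped tube is not home in the sleeve (value of joint dial above 0.25 rad and not (z of tube_orange in the frame of sleeve_seat between -0.004 and 0.004 m and horizontal distance between tube_orange and sleeve_seat below 0.004 m and angle between tube_orange's own z axis and vertical below 0.08 rad)).
It fails at once if another tube or a loose bystander is disturbed (moved more than 20 mm) (distance of any of tube_green, tube_white, mini_jar_2, petri_3, syringe from where it was at the start of the episode above 0.02 m).
It also fails if it takes over 64 s, if anything falls off the work surface, if the arm or the gripper's body presses on something with over 40 N, if the wrist force passes 120 N, or if a joint passes its speed limit or range.

### The arm

A 6-joint arm with a two-finger parallel gripper is mounted at the origin on a cart in front of the work surface, level with it; the furniture and walls round the work are solid. World frame = base frame: x ahead of the robot, y to its left, z up, the work surface at z = 0. Lengths are in m, angles in rad, forces in N, time in s.
With the tool pointing down it reaches from about 0.3 to 0.775 m from the base axis. Payload 14.6 kg.
Tool frame: the origin (TCP) lies at the very end of the fingers, on their centre line; the grasp point (between the pads) lies 19 mm behind it; z points along the fingers, y is the line along which they close (so a half turn about z gives the same grasp; the last joint's range is limited). The gripper opens to 94 mm and grips with 3 to 60 N. Pads are 16 mm wide; open, the fingers measure 119 mm over their backs; the gripper's body (75 mm by 177 mm) begins 78 mm behind the grasp point.
Start: joints at [1.235, 0.3, 1.521, -0, 1.321, -0.067], TCP at [0.146, 0.53, 0.205] pointing down, gripper open.
Joint ranges: [-3.03, 3.03], [-0.79, 2.21], [0.23, 2.52], [-1.04, 4.18], [0, 3.07], [-2.55, 2.55]. Speed limits (rad/s): [2.22, 2.22, 2.57, 3.14, 3.14, 3.14].

### API

Orientations are given as [roll, pitch, yaw] about the fixed x, y, z axes, in that order (R = Rz(yaw) Ry(pitch) Rx(roll)).
In Python, from station import ctrl, camera, camera_info, finder gives the robot as it stands.
- The arm moves only by the tool carry_out, never from a script. Its argument "motion" is a list of rows, each a list of 2 entries, a list of its own where there are three numbers: the shift along the tool's x, y, z as a fraction of full scale, then the turn about the tool's z as a fraction of full scale. A call has 1 to 12 rows; each row is the pose to reach, as a shift and turn from the pose commanded when the call began, along the tool's axes at that moment, turning the shorter way round; what a row does not reach only later rows make up. Full scale, the value 1, is 200 mm for a shift and 360 degrees for a turn. A row lasts 1/10 s, in which the tool goes at most 50 mm and 8.59 degrees, less where a joint would pass 70% of its speed; a pose out of reach is approached as far as the arm can. A call with a number of a shift or a turn outside -1 to 1 is refused whole. A call with a gripper value outside its range is refused whole. "hand" is the closure, from -1 (fully open) to 1 (shut), set as the call begins (left out, the last holds). The fingers move at their own pace and stop on an object; "force" is the grip in N (left out, the last holds). Time passes only in rows, so rows that repeat a pose let the fingers close. It gives the time, the measured TCP pose, the force, the opening and the grip force at its end, in the units of the state.
- ctrl.get_obs(): the state, without advancing time (a new reading comes with each control period).
- camera(name): name is "scene" or "top" or "wrist"; returns (picture, depth): 384x512x3 uint8, blue, green, red; 384x512 float32, m along the optical axis (not along the pixel's ray), 0 where there is no reading.
- camera_info(name): a dict with "camera_matrix" (3x3 intrinsics, pixels), "dist_coeffs" ([k1, k2, p1, p2, k3] as OpenCV has them; the pictures are not rectified), "origin" and "attitude" of the camera in the world. Camera axes: x right, y down, z forward; pixel columns grow to the right and rows downward; lengths in m; the calibration is good to about 2 mm. A picture is of the moment at which its call begins: read the wrist's pose just before it. camera_info takes no time and is no camera call; for the wrist camera it gives the pose at the moment of the call.
- ctrl.hand_in(): hands the job in; it is judged then, once.
Trained networks look in the newest picture that a camera, given by its name, has taken for a name from the list of things; names that differ only in an ending like _2 or _b are one class to them, and where a whole thing is asked for, a point or a joint stands for the part that bears it (a point fixed in the world has none). Each returns a list of dicts, best first, with "conf" (0 to 1); they miss things now and then, are a little off and sometimes report something else, mostly with a low value. They report only what shows in the picture. A call takes as long as a camera call. They do not tell look-alikes from the thing itself.
- finder.boxes_of(camera, query): "location" ([column, row] in pixels, amid what is visible of it).
- finder.cut_out(camera, query): "mask" (384x512 bool, what is visible of it) and "location" ([column, row] in pixels, amid what is visible of it).
- finder.pinpoint(camera, query): "location" ([column, row] in pixels: a listed point, or the origin of a listed thing).
The state is a dict: "time_s": time; "qpos": joint angles; "joint_vel": joint speeds; "tau": joint torques, N m; "ee_pos": TCP position; "eef_rot": TCP orientation; "force": force on the tool from outside, world axes, zero at the start; "moment": the same for the moment, N m; "grip_width": finger opening in m; "grip_force": force on a finger pad.
Only numpy, scipy, OpenCV 4.12 (cv2) and the standard library are available. Lean on these libraries where they do the work, as an engineer would, in place of code of your own. Each camera call takes 0.05 s, during which the arm holds its last target. There are 200 camera calls.

## Working session

There is one attempt and no reset: what is moved stays moved. The work goes in short steps, Python scripts to look and compute and a tool call to move; the robot and the scene stay as the last step left them, time stands still between calls to the robot, and variables do not carry over. Pictures are saved under pics/ and viewed, at most 10 in all, crops included, and the job is handed in when it is done.

Besides the shell and the picture viewer there is one more tool, called as a command line: name --argument value ..., lists and objects as JSON in quotes. carry_out: Moves the arm, as the interface text tells. Its arguments: {"type":"object","properties":{"motion":{"type":"array","items":{"type":"array"}},"hand":{"type":"number"},"force":{"type":"number"}},"required":["motion"]}

```bash
ls; mkdir -p pics; cat > h.py <<'E'
import numpy as np, cv2
from scipy.spatial.transform import Rotation as R
from station import ctrl, camera, camera_info, finder
def att(i):
    a=np.array(i["attitude"],float)
    return a if a.shape==(3,3) else R.from_euler('xyz',a).as_matrix()
def ray(cam,px,info=None):
    i=info or camera_info(cam)
    p=cv2.undistortPoints(np.array(px,float).reshape(-1,1,2),np.array(i["camera_matrix"],float),np.array(i["dist_coeffs"],float)).reshape(-1,2)
    return np.array(i["origin"],float),np.c_[p,np.ones(len(p))]@att(i).T
def onz(cam,px,z,info=None):
    o,d=ray(cam,px,info); return o+d*((z-o[2])/d[:,2])[:,None]
def cloud(cam,dep,mask,info=None):
    v,u=np.nonzero(mask&(dep>0)); o,d=ray(cam,np.c_[u,v],info); return o+d*dep[v,u][:,None]
E
python3 - <<'E'
from h import *
print(camera_info("top")); print(camera_info("scene")["attitude"])
o=ctrl.get_obs(); print(o)
a,_=camera("top"); 
for q in ["tube_orange","sleeve_mouth","sleeve_seat","dial_knob","dial_grip","mill","rack","tube_green","tube_white","mini_jar_2","petri_3","syringe"]:
    for f in finder.pinpoint("top",q)[:3]: print("top",q,np.round(f["location"],1),round(f["conf"],2))
b,_=camera("scene")
for q in ["tube_orange","sleeve_mouth","dial_grip"]:
    for f in finder.pinpoint("scene",q)[:3]: print("scene",q,np.round(f["location"],1),round(f["conf"],2))
cv2.imwrite("pics/top.png",a);cv2.imwrite("pics/scene.png",b)
E
```

```text
pics
{'camera_matrix': array([[380.58497397,   0.        , 260.54229303],
       [  0.        , 380.58497397, 195.53474886],
       [  0.        ,   0.        ,   1.        ]]), 'dist_coeffs': array([-0.12848937,  0.        ,  0.        ,  0.        ,  0.        ]), 'origin': array([ 0.26619179, -0.02301164,  1.28087353]), 'attitude': array([-2.94512945,  0.01977954, -1.5955751 ])}
[-2.19102379e+00 -2.61483040e-03 -2.62043729e+00]
{'time_s': 0.0, 'qpos': array([ 1.23538805e+00,  3.00470831e-01,  1.52155138e+00, -7.75141152e-06,
        1.32072854e+00, -6.66085350e-02]), 'joint_vel': array([ 0.00270074,  0.00161923, -0.00083378, -0.00027965, -0.00116234,
       -0.00075318]), 'tau': array([ 8.42985246e-04, -5.31793141e+01, -3.52760231e+01,  7.09509733e-02,
        2.40444025e-02, -5.14105716e-05]), 'ee_pos': array([0.14598999, 0.53000247, 0.20489905]), 'eef_rot': array([-3.14043662e+00, -6.95910052e-05,  2.87279480e+00]), 'force': array([-0.20086079,  0.06554928,  0.14225565]), 'moment': array([ 0.06859985,  0.01575754, -0.0683159 ]), 'grip_force': 0.0, 'grip_width': 0.09442949346160258}
top tube_orange [172.9 223.6] 0.65
top tube_orange [219.3 161.2] 0.64
top tube_orange [199.  192.6] 0.62
top sleeve_mouth [285.9 157. ] 0.9
top sleeve_seat [284.2 158.3] 0.79
top sleeve_seat [286.5 157. ] 0.49
top dial_knob [291.5 197.1] 0.66
top dial_grip [293.  191.9] 0.68
top dial_grip [376.2 247. ] 0.61
top mill [287.  179.7] 0.56
top rack [199.5 192.3] 0.73
top tube_green [217.4 186.1] 0.64
top tube_green [376.9 247.7] 0.33
top tube_white [180.9 193.2] 0.71
top mini_jar_2 [372.4 174.3] 0.63
top petri_3 [377.7 247.2] 0.95
top syringe [151.2 247.7] 0.47
scene tube_orange [190.2 230.1] 0.67
scene tube_orange [212.9 293.4] 0.59
scene tube_orange [203.6 252.7] 0.53
scene sleeve_mouth [228.6 173.4] 0.97
scene dial_grip [264.8 186.1] 0.61
```

```bash
python3 - <<'E'
import cv2
a=cv2.imread("pics/top.png");cv2.imwrite("pics/topc.png",cv2.resize(a[110:290,130:400],None,fx=2.9,fy=2.9,interpolation=cv2.INTER_CUBIC))
E
```

```text
(no output)
```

View pics/topc.png

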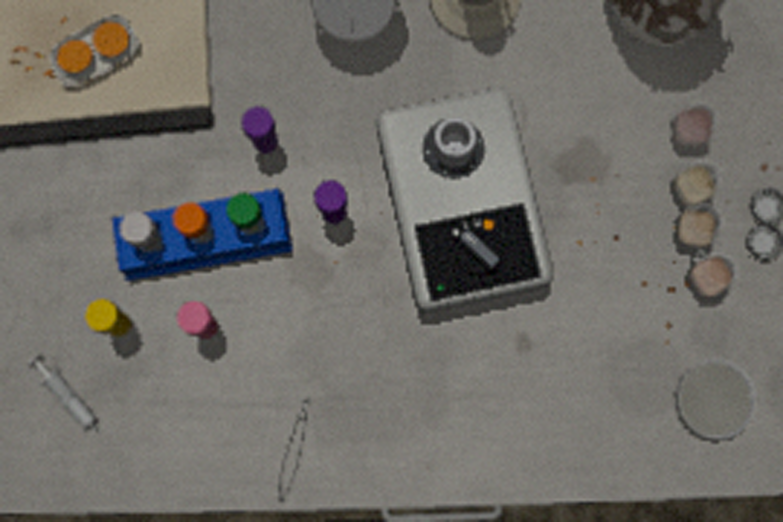

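View pics/scene.png

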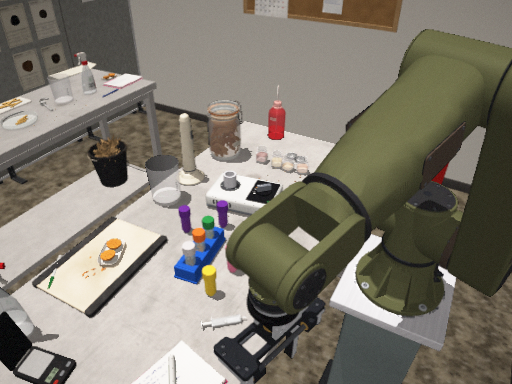

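The top view shows the rack with white, orange (full-image pixel about 195,186) and green caps. It also shows the mill sleeve (about 286,157) and the dial at about (295,195), with its bar pointing up-left to the white off mark and the amber mark clockwise of it. The scene view agrees.

```bash
python3 - <<'E'
from h import *
a,dep=camera("top"); hsv=cv2.cvtColor(a,cv2.COLOR_BGR2HSV)
def comp(m,px):
    n,l=cv2.connectedComponents(m.astype(np.uint8)); 
    k=l[px[1]-3:px[1]+4,px[0]-3:px[0]+4]; k=k[k>0]; return l==np.bincount(k).argmax()
H,S,V=[hsv[...,i] for i in range(3)]
m=comp((H<20)&(S>150)&(V>80),(195,185))
P=cloud("top",dep,m); print("cap",m.sum(),np.percentile(P[:,2],[5,50,95]))
t=P[P[:,2]>0.098]; print("captop",t.mean(0),(t.min(0)+t.max(0))/2,len(t))
c,r=cv2.minEnclosingCircle(np.argwhere(m)[:,::-1].astype(np.float32)); print(c,r,onz("top",[c],0.104))
b=comp((H>105)&(H<125)&(S>150),(199,198))
P=cloud("top",dep,b); P=P[(P[:,2]>0.035)&(P[:,2]<.055)]; r=cv2.minAreaRect(P[:,:2].astype(np.float32)*1000); print("rack",r,np.median(P[:,2]))
info=camera_info("top"); print("sleeve",onz("top",[(285.9,157)],.108),onz("top",[(286.5,157)],.108))
W=cloud("top",dep,np.ones(dep.shape,bool)); ok=(abs(W[:,0]-onz("top",[(290,180)],.06)[0][0])<.2)&(abs(W[:,1]-onz("top",[(290,180)],.06)[0][1])<.2)
W=W[ok]
q=W[(W[:,2]>.054)&(W[:,2]<.066)]; q=q.astype(np.float32); print("mill",cv2.minAreaRect(q[:,:2]*1000),np.median(q[:,2]))
s=W[(W[:,2]>.1)&(W[:,2]<.115)]; print("sleeve cloud",cv2.minEnclosingCircle(s[:,:2].astype(np.float32)),len(s))
kn=W[(W[:,2]>.078)&(W[:,2]<.097)]; 
c=onz("top",[(294,194)],.09)[0]; kn=kn[np.hypot(*(kn[:,:2]-c[:2]).T)<.045]; print("bar",cv2.minAreaRect(kn[:,:2].astype(np.float32)*1000),len(kn),kn.mean(0),c)
print("pin grip",onz("top",[(293,191.9)],.09), "white", onz("top",[(177,189)],.104),"green",onz("top",[(214,183)],.104))
E
```

```text
cap 93 [0.09953965 0.10476855 0.10836076]
captop [0.54122168 0.20272614 0.10451243] [0.54124024 0.20362632 0.10385199] 91
(195.0, 185.0) 5.385264873504639 [[0.54129592 0.20296029 0.104     ]]
rack ((541.583984375, 203.15969848632812), (62.49009323120117, 196.4553985595703), 8.475959777832031) 0.04588631993292047
sleeve [[ 0.62389659 -0.09008849  0.108     ]] [[ 0.62384075 -0.09201327  0.108     ]]
mill ((563.0465698242188, -63.11766052246094), (237.24749755859375, 237.57191467285156), 10.636995315551758) 0.06088786
sleeve cloud ((0.5963857173919678, -0.03193696215748787), 0.08880249410867691) 94
bar ((502.3875732421875, -115.09410095214844), (49.892086029052734, 14.744535446166992), 43.52077102661133) 78 [ 0.50116619 -0.11486931  0.08874108] [ 0.50569532 -0.11220426  0.09      ]
pin grip [[ 0.51262747 -0.10929766  0.09      ]] white [[0.52995749 0.26111047 0.104     ]] green [[0.54598221 0.14183627 0.104     ]]
```

```bash
cat >> h.py <<'E'
def go(p,yaw_deg,pose=None):
    o=ctrl.get_obs(); c=np.array(o["ee_pos"]); M=R.from_euler('xyz',o["eef_rot"]).as_matrix()
    s=M.T@(np.array(p)-c)/0.2
    y=np.degrees(np.arctan2(M[1,0],M[0,0])); t=(y-yaw_deg+180)%360-180
    print("t",round(o["time_s"],2),"now",np.round(c,4),round(y,2),"F",np.round(o["force"],1),"M",np.round(o["moment"],2),"w",round(o["grip_width"],4),o["grip_force"],"-> shift",np.round(s,4),"turn",round(t/360,4))
E
python3 - <<'E'
from h import *
go([.541,.203,.25],98.5); i=camera_info("wrist"); o=ctrl.get_obs()
M=R.from_euler('xyz',o["eef_rot"]).as_matrix()
print(M.T@(i["origin"]-o["ee_pos"]), M.T@att(i), i["camera_matrix"])
E
```

```text
t 0.9 now [0.1461 0.5302 0.2054] 164.6 F [-0.7  0.1 -0.1] M [-0.02 -0.04 -0.01] w 0.0943 0.0 -> shift [-2.3382 -1.0531 -0.2227] turn 0.1836
[ 0.08214801  0.00018534 -0.1797425 ] [[ 1.45521204e-03 -9.60139747e-01 -2.79516635e-01]
 [ 9.99998768e-01  1.23267705e-03  9.71920732e-04]
 [-5.88625983e-04 -2.79517705e-01  9.60140357e-01]] [[297.81691703   0.         257.97008019]
 [  0.         297.81691703 193.50303381]
 [  0.           0.           1.        ]]
```

carry_out --motion '[[[-1,-0.5,-0.225],0.1835],[[-1,-0.5,-0.225],0.1835],[[-1,-0.5,-0.225],0.1835],[[-1,-0.5,-0.225],0.1835],[[-1,-0.5,-0.225],0.1835],[[-1,-0.5,-0.225],0.1835],[[-1,-0.5,-0.225],0.1835],[[-1,-0.5,-0.225],0.1835],[[-1,-0.5,-0.225],0.1835],[[-1,-0.5,-0.225],0.1835]]' --hand -1

```text
time_s: 1.9
ee_pos: [0.3123, 0.3807, 0.2505]
eef_rot: [-3.142, 0.0, 1.723]
force: [-1.0, 0.2, -0.6]
grip_width: 0.0941
grip_force: 0.0
```

```bash
python3 -c "
from h import *
go([.541,.203,.25],98.5)"
```

```text
t 1.9 now [0.3123 0.3807 0.2505] 98.73 F [-1.   0.2 -0.6] M [-0.07  0.06  0.03] w 0.0941 0.0 -> shift [-1.0518  0.9955  0.0024] turn 0.0006
```

carry_out --motion '[[[-1,0.9955,0],0.0006],[[-1,0.9955,0],0.0006],[[-1,0.9955,0],0.0006],[[-1,0.9955,0],0.0006],[[-1,0.9955,0],0.0006],[[-1,0.9955,0],0.0006],[[-1,0.9955,0],0.0006],[[-1,0.9955,0],0.0006]]'

```text
time_s: 2.7
ee_pos: [0.5389, 0.2123, 0.2501]
eef_rot: [-3.141, -0.0, 1.717]
force: [0.8, 0.1, -0.8]
grip_width: 0.0938
grip_force: 0.0
```

```bash
python3 - <<'E'
from h import *
info=camera_info("wrist"); a,dep=camera("wrist"); cv2.imwrite("pics/w1.png",a)
hsv=cv2.cvtColor(a,cv2.COLOR_BGR2HSV);H,S,V=[hsv[...,i] for i in range(3)]
m=((H<20)&(S>150)&(V>70)).astype(np.uint8)
n,l,st,ce=cv2.connectedComponentsWithStats(m)
for k in range(1,n):
    if st[k,4]>200:
        P=cloud("wrist",dep,l==k,info); t=P[P[:,2]>.1]
        print(st[k],len(t),np.median(P[:,2]), cv2.minEnclosingCircle(t[:,:2].astype(np.float32)) if len(t) else "", t.mean(0) if len(t) else "")
        top=(l==k)
for f in finder.pinpoint("wrist","tube_orange")[:3]: print(f, onz("wrist",[f["location"]],.010,info))
for f in finder.pinpoint("wrist","sleeve_mouth")[:3]: print(f, onz("wrist",[f["location"]],.108,info))
go([.541,.203,.25],98.5)
E
```

```text
[438  63  33  36 924] 0 0.03593604639998063  
[441 103  36  32 914] 0 0.035763542015186  
[245 171  30  33 756] 692 0.10435719943766372 ((0.5417622327804565, 0.20590580999851227), 0.017416050657629967) [0.54163236 0.20637182 0.1043102 ]
{'location': [257.6, 170.4], 'conf': 0.96} [[0.53883335 0.20688534 0.01      ]]
{'location': [324.6, 226.2], 'conf': 0.93} [[0.652051   0.13660734 0.01      ]]
{'location': [187.8, 161.9], 'conf': 0.75} [[0.43861776 0.20445727 0.01      ]]
t 2.85 now [0.5382 0.2134 0.2507] 98.45 F [-0.6 -0.  -0.7] M [-0.04  0.   -0.03] w 0.0941 0.0 -> shift [-0.0536  0.0064  0.0035] turn -0.0001
```

View pics/w1.png

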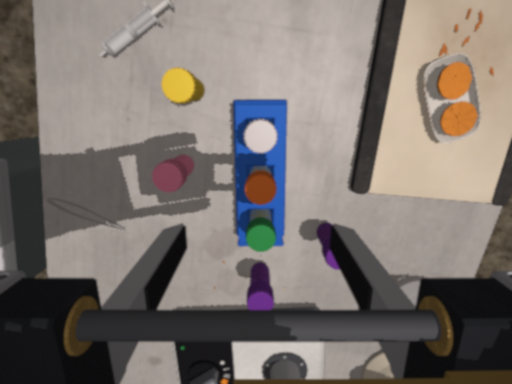

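The wrist view shows the orange cap at (260,187) in the middle of the rack, aligned with the tool axes. The fingers have free room on both sides.

carry_out --motion '[[[-0.0455,0.0082,0.2],0],[[-0.0455,0.0082,0.4],0],[[-0.0455,0.0082,0.6],0],[[-0.0455,0.0082,0.75],0],[[-0.0455,0.0082,0.83],0],[[-0.0455,0.0082,0.863],0],[[-0.0455,0.0082,0.863],0],[[-0.0455,0.0082,0.863],0]]'

```text
time_s: 3.65
ee_pos: [0.5422, 0.2043, 0.0791]
eef_rot: [3.14, -0.0, 1.717]
force: [-0.2, 0.2, 0.6]
grip_width: 0.0939
grip_force: 0.0
```

carry_out --motion '[[[0,0,0],0],[[0,0,0],0],[[0,0,0],0],[[0,0,0],0],[[0,0,0],0],[[0,0,0],0],[[0,0,0],0],[[0,0,0],0]]' --hand 1 --force 15

```text
time_s: 4.45
ee_pos: [0.5419, 0.2037, 0.0778]
eef_rot: [-3.142, -0.0, 1.716]
force: [0.3, -0.1, -0.5]
grip_width: 0.0357
grip_force: 15.0
```

carry_out --motion '[[[0,0,-0.1],0],[[0,0,-0.25],0],[[0,0,-0.45],0],[[0,0,-0.65],0],[[0,0,-0.85],0],[[0,0,-0.9],0],[[0,0,-0.9],0]]'

```text
time_s: 5.15
ee_pos: [0.5422, 0.2038, 0.2588]
eef_rot: [3.139, -0.0, 1.716]
force: [0.4, 0.4, -2.2]
grip_width: 0.0358
grip_force: 15.0
```

```bash
python3 - <<'E'
from h import *
info=camera_info("wrist"); a,dep=camera("wrist"); cv2.imwrite("pics/w2.png",a)
for q,z in (("sleeve_mouth",.108),("dial_grip",.09)):
    for f in finder.pinpoint("wrist",q)[:2]: print(f, onz("wrist",[f["location"]],z,info))
go([.56,-.02,.258],98.5); go([.56,-.02,.258],11)
E
```

```text
{'location': [204.1, 381.5], 'conf': 0.52} [[ 0.50812658 -0.11780949  0.09      ]]
{'location': [205.4, 364.5], 'conf': 0.52} [[ 0.50699666 -0.08537539  0.09      ]]
t 5.3 now [0.5413 0.2036 0.2557] 98.33 F [ 0.7  0.  -0.5] M [-0.09  0.03  0.01] w 0.0358 14.978348761796951 -> shift [-1.1196 -0.0695 -0.0106] turn -0.0005
t 5.3 now [0.5413 0.2036 0.2557] 98.33 F [ 0.7  0.  -0.5] M [-0.09  0.03  0.01] w 0.0358 14.978348761796951 -> shift [-1.1196 -0.0695 -0.0106] turn 0.2426
```

View pics/w2.png

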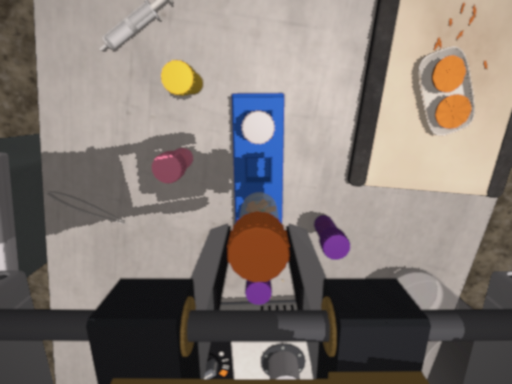

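The tube came out cleanly and is held by its cap at (259,245); the rack's middle hole is empty. Next I move toward the mill.

carry_out --motion '[[[-0.25,0,0],0.024],[[-0.5,0,0],0.048],[[-0.75,0,0],0.072],[[-1,0,0],0.096],[[-1,0,0],0.12],[[-1,0,0],0.144],[[-1,0,0],0.168],[[-1,0,0],0.192],[[-1,0,0],0.216],[[-1,0,0],0.24],[[-1,0,0],0.2425],[[-1,0,0],0.2425]]'

```text
time_s: 6.5
ee_pos: [0.5705, 0.0058, 0.2567]
eef_rot: [-3.141, 0.002, 0.195]
force: [0.4, 0.6, -0.8]
grip_width: 0.036
grip_force: 15.0
```

```bash
python3 -c "
from h import *
go([.5455,-.106,.256],11)"
```

```text
t 6.5 now [0.5705 0.0058 0.2567] 11.2 F [ 0.4  0.6 -0.8] M [-0.02  0.09  0.02] w 0.036 14.979553073644638 -> shift [-0.2314  0.5242  0.0037] turn 0.0005
```

carry_out --motion '[[[-0.11,0.26,0],0],[[-0.23,0.5,0],0],[[-0.2314,0.5242,0],0],[[-0.2314,0.5242,0],0],[[-0.2314,0.5242,0],0],[[-0.2314,0.5242,0],0]]'

```text
time_s: 7.1
ee_pos: [0.5457, -0.1047, 0.2577]
eef_rot: [-3.141, 0.0, 0.195]
force: [0.1, 1.0, -1.0]
grip_width: 0.0358
grip_force: 15.0
```

```bash
cat > look.py <<'E'
from h import *
import sys
o=ctrl.get_obs(); info=camera_info("wrist"); a,dep=camera("wrist"); cv2.imwrite("pics/%s.png"%sys.argv[1],a)
M=R.from_euler('xyz',o["eef_rot"]).as_matrix()
for q,z in (("sleeve_mouth",.108),("sleeve_seat",.063),("dial_grip",.09)):
    for f in finder.pinpoint("wrist",q)[:2]: 
        p=onz("wrist",[f["location"]],z,info)[0]; print(q,f["location"],round(f["conf"],2),p,"tool",M.T@(p-o["ee_pos"]))
W=cloud("wrist",dep,np.ones(dep.shape,bool),info)
s=W[(abs(W[:,2]-.108)<.005)&(np.hypot(W[:,0]-.624,W[:,1]+.091)<.035)]
if len(s)>20: print("ring",len(s),s.mean(0),cv2.minEnclosingCircle(s[:,:2].astype(np.float32)),cv2.fitEllipse(s[:,:2].astype(np.float32)))
k=W[(abs(W[:,2]-.09)<.006)&(np.hypot(W[:,0]-.502,W[:,1]+.115)<.04)]
if len(k)>20: print("bar",len(k),k.mean(0),cv2.minAreaRect(k[:,:2].astype(np.float32)*1000))
hsv=cv2.cvtColor(a,cv2.COLOR_BGR2HSV);H,S,V=[hsv[...,i] for i in range(3)]
m=((H<20)&(S>150)&(V>60)).astype(np.uint8)
n,l,st,ce=cv2.connectedComponentsWithStats(m); i=1+st[1:,4].argmax(); print("cap",st[i],ce[i])
P=cloud("wrist",dep,l==i,info); zt=o["ee_pos"][2]+.026; t=P[abs(P[:,2]-zt)<.003]; print("captop z",zt,np.median(P[:,2]),len(t),len(P),"tool",M.T@(t.mean(0)-o["ee_pos"]),cv2.minEnclosingCircle(((t-o["ee_pos"])@M)[:,:2].astype(np.float32)))
go(o["ee_pos"],11)
E
python3 look.py w3
```

```text
sleeve_mouth [261.6, 106.9] 0.79 [ 0.62614818 -0.09219686  0.108     ] tool [0.08138028 0.00332982 0.14963963]
sleeve_seat [260.6, 107.7] 0.78 [ 0.62512142 -0.09167599  0.063     ] tool [0.08048149 0.00263389 0.19464   ]
sleeve_seat [446.8, 172.5] 0.49 [ 0.59370394 -0.34292573  0.063     ] tool [0.00102935 0.24305196 0.19457984]
ring 739 [ 0.62547985 -0.0915795   0.10812041] ((0.6249066591262817, -0.09162198752164841), 0.0229344442486763) ((0.6249998211860657, -0.09150508046150208), (0.03984714671969414, 0.04005587473511696), 55.064453125)
cap [ 227  212   63   69 3473] [257.99395335 246.42124964]
captop z 0.28365465357971603 0.2840411194159912 2740 3457 tool [ 0.00168331 -0.00049563 -0.02651181] ((0.0006217791233211756, -0.000624130479991436), 0.018781587481498718)
t 7.3 now [ 0.5456 -0.1051  0.2578] 11.11 F [ 0.6  0.2 -1.6] M [-0.02  0.15  0.04] w 0.0358 14.9793541431427 -> shift [ 0.0008 -0.0019  0.0008] turn 0.0003
```

View pics/w3.png

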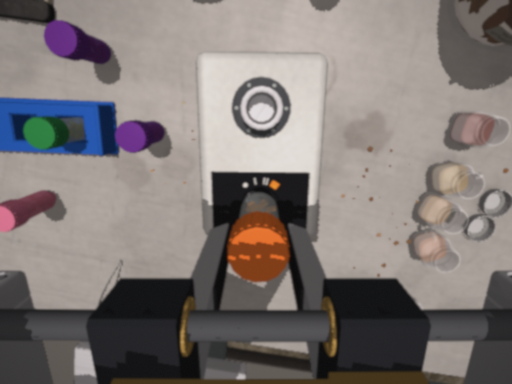

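The sleeve mouth is at (261,107) and sits unobstructed ahead of the held tube, whose cap is at (258,246). Subtracting the cap's in-hand offset gives a shift of about +80 mm in x and +2.6 mm in y.

carry_out --motion '[[[0.15,0.005,0],0],[[0.3,0.013,0],0],[[0.399,0.013,0.1],0],[[0.399,0.013,0.2],0],[[0.399,0.013,0.3],0],[[0.399,0.013,0.36],0],[[0.399,0.013,0.36],0],[[0.399,0.013,0.36],0],[[0.399,0.013,0.36],0]]'

```text
time_s: 8.2
ee_pos: [0.6247, -0.0932, 0.1872]
eef_rot: [3.141, -0.002, 0.192]
force: [0.3, 0.6, -1.1]
grip_width: 0.0357
grip_force: 15.0
```

```bash
python3 look.py w4
```

```text
sleeve_mouth [257.7, 198.1] 0.89 [ 0.62626888 -0.0923508   0.108     ] tool [ 0.00158775 -0.00063407  0.07922728]
sleeve_mouth [19.2, 194.7] 0.36 [0.5874056  0.12231826 0.108     ] tool [ 0.00450938 -0.218773    0.07906664]
sleeve_seat [256.6, 184.4] 0.77 [ 0.62737086 -0.09093     0.063     ] tool [ 0.00285917 -0.00185204  0.12422876]
dial_grip [254.8, 304.6] 0.88 [ 0.50145022 -0.11360776  0.09      ] tool [-0.12502475 -0.00366158  0.09699426]
ring 653 [ 0.63387066 -0.08927575  0.10797339] ((0.6249627470970154, -0.09166040271520615), 0.023068314418196678) ((0.6248763799667358, -0.09189628809690475), (0.04015259072184563, 0.04185064136981964), 103.81749725341797)
bar 411 [ 0.50972848 -0.10965706  0.0894492 ] ((505.92742919921875, -111.54169464111328), (41.78204345703125, 13.733464241027832), 44.12794876098633)
cap [ 227  212   63   71 3533] [257.90093405 247.64874045]
captop z 0.21322471552737582 0.2135635089254679 2806 3517 tool [ 0.00127253 -0.00059914 -0.02645054] ((0.0005671491962857544, -0.0001731115044094622), 0.018610447645187378)
t 8.4 now [ 0.6244 -0.0933  0.1865] 11.02 F [-1.   0.6 -0.4] M [-0.03  0.23  0.02] w 0.0358 14.97861385345459 -> shift [ 0.0014  0.0002 -0.0037] turn 0.0001
```

View pics/w4.png

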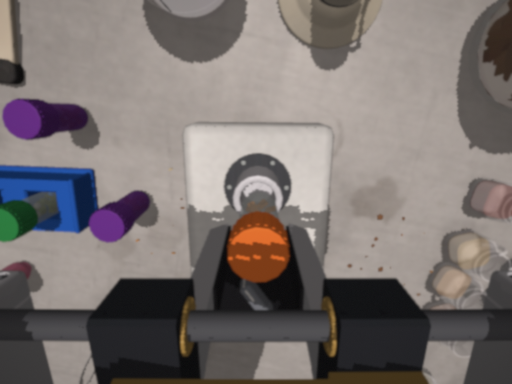

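The tube is directly above the sleeve bore: ring at about (258,195), tube foot visible just over it. I'll insert slowly and watch the force.

carry_out --motion '[[[0,-0.004,0.03],0],[[0,-0.004,0.06],0],[[0,-0.004,0.08],0],[[0,-0.004,0.1],0],[[0,-0.004,0.115],0],[[0,-0.004,0.13],0],[[0,-0.004,0.13],0],[[0,-0.004,0.13],0]]'

```text
time_s: 9.2
ee_pos: [0.6241, -0.0924, 0.1599]
eef_rot: [-3.142, -0.0, 0.192]
force: [1.0, 0.4, -0.2]
grip_width: 0.0355
grip_force: 15.0
```

```bash
python3 -c "
from h import *
go([.6244,-.0925,.131],11)"
```

```text
t 9.2 now [ 0.6241 -0.0924  0.1599] 11.02 F [ 1.   0.4 -0.2] M [ 0.01 -0.01  0.03] w 0.0355 14.978263825178146 -> shift [0.0012 0.0007 0.1444] turn 0.0001
```

carry_out --motion '[[[0,0,0.02],0],[[0,0,0.04],0],[[0,0,0.06],0],[[0,0,0.08],0],[[0,0,0.1],0],[[0,0,0.12],0],[[0,0,0.13],0],[[0,0,0.138],0],[[0,0,0.138],0]]'

```text
time_s: 10.1
ee_pos: [0.6241, -0.0924, 0.1321]
eef_rot: [-3.142, 0.0, 0.192]
force: [1.5, 0.1, -2.8]
grip_width: 0.0358
grip_force: 15.0
```

carry_out --motion '[[[0,0,0.004],0],[[0,0,0.008],0],[[0,0,0.012],0],[[0,0,0.012],0]]' --force 8

```text
time_s: 10.5
ee_pos: [0.6244, -0.0926, 0.1307]
eef_rot: [3.141, -0.001, 0.192]
force: [-0.1, 0.2, 5.2]
grip_width: 0.0357
grip_force: 8.0
```

Force rises at the expected height, so the tube is seated. Release.

carry_out --motion '[[[0,0,0],0],[[0,0,0],0],[[0,0,0],0],[[0,0,0],0],[[0,0,0],0],[[0,0,0],0],[[0,0,0],0],[[0,0,0],0]]' --hand -1

```text
time_s: 11.3
ee_pos: [0.6241, -0.0924, 0.1299]
eef_rot: [3.142, -0.0, 0.192]
force: [-0.4, -0.1, 0.5]
grip_width: 0.0929
grip_force: 0.0
```

carry_out --motion '[[[0,0,-0.1],0],[[0,0,-0.3],0],[[0,0,-0.5],0],[[0,0,-0.6],0],[[-0.2,0,-0.6],0],[[-0.4,0,-0.6],0],[[-0.5,0,-0.6],0],[[-0.5,0,-0.6],0],[[-0.5,0,-0.6],0]]'

```text
time_s: 12.2
ee_pos: [0.5262, -0.1116, 0.2503]
eef_rot: [3.141, -0.001, 0.192]
force: [0.6, 0.6, -0.3]
grip_width: 0.094
grip_force: 0.0
```

```bash
python3 - <<'E'
from h import *
o=ctrl.get_obs(); info=camera_info("wrist"); a,dep=camera("wrist"); cv2.imwrite("pics/w5.png",a)
W=cloud("wrist",dep,np.ones(dep.shape,bool),info)
s=W[(np.hypot(W[:,0]-.625,W[:,1]+.092)<.04)]; t=s[(s[:,2]>.145)&(s[:,2]<.175)]
print("cap",len(t),np.percentile(t[:,2],[10,50,90]),cv2.minEnclosingCircle(t[t[:,2]>.152][:,:2].astype(np.float32)))
k=W[(abs(W[:,2]-.09)<.006)&(np.hypot(W[:,0]-.502,W[:,1]+.115)<.04)]
print("bar",len(k),k.mean(0),cv2.minAreaRect(k[:,:2].astype(np.float32)*1000))
for f in finder.pinpoint("wrist","dial_grip")[:2]: print(f, onz("wrist",[f["location"]],.09,info))
go([.502,-.115,.2],43.5)
E
```

```text
cap 1398 [0.1561933  0.15732902 0.15831129] ((0.6247344017028809, -0.09212101995944977), 0.01847873255610466)
bar 474 [ 0.50350746 -0.11399889  0.08986664] ((502.4110107421875, -114.14701843261719), (50.31134796142578, 14.34682559967041), 44.807960510253906)
{'location': [255.7, 198.9], 'conf': 0.86} [[ 0.50191382 -0.11323022  0.09      ]]
t 12.3 now [ 0.5266 -0.1114  0.2497] 11.04 F [ 0.   0.1 -0.2] M [-0.02  0.07 -0.  ] w 0.0936 0.0 -> shift [-0.124  -0.0059  0.2486] turn -0.0902
```

View pics/w5.png

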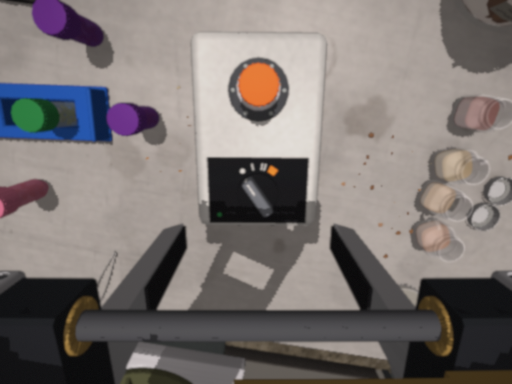

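The tube is fully home: cap top at z = 0.157, centred on the sleeve at (259,85). The dial is still at off, with its pointer toward the white dot at (242,171). Now I move over the dial with yaw 44°.

carry_out --motion '[[[-0.1235,-0.006,0.1],-0.022],[[-0.1235,-0.006,0.25],-0.044],[[-0.1235,-0.006,0.4],-0.066],[[-0.1235,-0.006,0.5],-0.088],[[-0.1235,-0.006,0.5],-0.092],[[-0.1235,-0.006,0.5],-0.092],[[-0.1235,-0.006,0.5],-0.092],[[-0.1235,-0.006,0.5],-0.092]]'

```text
time_s: 13.1
ee_pos: [0.502, -0.1152, 0.1509]
eef_rot: [3.14, -0.001, 0.768]
force: [-0.4, -0.7, 0.4]
grip_width: 0.0942
grip_force: 0.0
```

```bash
python3 -c "
from h import *
go([.5020,-.1145,.071],44.2)
go([.5020,-.1145,.071],44.2)"
```

```text
t 13.1 now [ 0.502  -0.1152  0.1509] 44.03 F [-0.4 -0.7  0.4] M [-0.09  0.12 -0.05] w 0.0942 0.0 -> shift [ 0.002  -0.0032  0.3995] turn -0.0005
t 13.1 now [ 0.502  -0.1152  0.1509] 44.03 F [-0.4 -0.7  0.4] M [-0.09  0.12 -0.05] w 0.0942 0.0 -> shift [ 0.002  -0.0032  0.3995] turn -0.0005
```

carry_out --motion '[[[0.002,-0.002,0.15],0],[[0.002,-0.002,0.28],0],[[0.002,-0.002,0.36],0],[[0.002,-0.002,0.395],0],[[0.002,-0.002,0.395],0],[[0.002,-0.002,0.395],0]]'

```text
time_s: 13.7
ee_pos: [0.502, -0.1147, 0.0719]
eef_rot: [3.14, -0.001, 0.77]
force: [0.4, 0.4, -0.0]
grip_width: 0.0941
grip_force: 0.0
```

carry_out --motion '[[[0,0,0],0],[[0,0,0],0],[[0,0,0],0],[[0,0,0],0],[[0,0,0],0],[[0,0,0],0],[[0,0,0],0],[[0,0,0],0],[[0,0,0],0],[[0,0,0],0],[[0,0,0],0]]' --hand 1 --force 20

```text
time_s: 14.8
ee_pos: [0.5023, -0.1154, 0.071]
eef_rot: [3.139, -0.0, 0.771]
force: [7.1, -6.1, -2.7]
grip_width: 0.0139
grip_force: 20.0
```

```bash
python3 -c "
from h import *
go([.5020,-.1145,.071],44.2)
go([.5020,-.1145,.071],-24)"
```

```text
t 14.8 now [ 0.5023 -0.1154  0.071 ] 44.15 F [ 7.1 -6.1 -2.7] M [-1.21 -1.2   0.07] w 0.0139 19.988482296466827 -> shift [ 0.0019 -0.0042 -0.0002] turn -0.0001
t 14.8 now [ 0.5023 -0.1154  0.071 ] 44.15 F [ 7.1 -6.1 -2.7] M [-1.21 -1.2   0.07] w 0.0139 19.988482296466827 -> shift [ 0.0019 -0.0042 -0.0002] turn 0.1893
```

carry_out --motion '[[[0,0.003,0],0],[[0,0.003,0],0],[[0,0.003,0],0]]' --force 35

```text
time_s: 15.1
ee_pos: [0.5024, -0.1154, 0.071]
eef_rot: [3.14, -0.0, 0.77]
force: [4.0, -4.2, -2.9]
grip_width: 0.0133
grip_force: 35.0
```

carry_out --motion '[[[0,0,0],0.015],[[0,0,0],0.03],[[0,0,0],0.045],[[0,0,0],0.06],[[0,0,0],0.075],[[0,0,0],0.09],[[0,0,0],0.09],[[0,0,0],0.09]]'

```text
time_s: 15.9
ee_pos: [0.5023, -0.1154, 0.071]
eef_rot: [3.141, -0.001, 0.205]
force: [4.3, -4.1, -2.6]
grip_width: 0.0136
grip_force: 35.0
```

```bash
python3 -c "
from h import *
go([.5020,-.1145,.071],-24)"
```

```text
t 15.9 now [ 0.5023 -0.1154  0.071 ] 11.73 F [ 4.3 -4.1 -2.6] M [-0.86 -0.54 -0.07] w 0.0136 34.9881774187088 -> shift [-0.0008 -0.0046 -0.    ] turn 0.0992
```

carry_out --motion '[[[0,0,0],0.015],[[0,0,0],0.03],[[0,0,0],0.045],[[0,0,0],0.06],[[0,0,0],0.075],[[0,0,0],0.09],[[0,0,0],0.1],[[0,0,0],0.1],[[0,0,0],0.1],[[0,0,0],0.1]]'

```text
time_s: 16.9
ee_pos: [0.5023, -0.1153, 0.071]
eef_rot: [3.141, -0.001, -0.423]
force: [3.5, -3.1, -2.5]
grip_width: 0.0138
grip_force: 35.0
```

```bash
python3 - <<'E'
from h import *
go([.5020,-.1145,.071],-27)
info=camera_info("wrist"); a,dep=camera("wrist"); cv2.imwrite("pics/w6.png",cv2.resize(a[60:384,130:390],None,fx=1.8,fy=1.8,interpolation=cv2.INTER_CUBIC))
W=cloud("wrist",dep,np.ones(dep.shape,bool),info)
s=W[(np.hypot(W[:,0]-.625,W[:,1]+.092)<.04)]; t=s[(s[:,2]>.152)&(s[:,2]<.165)]
if len(t)>20: print("cap",len(t),np.median(t[:,2]),cv2.minEnclosingCircle(t[:,:2].astype(np.float32)))
k=W[(abs(W[:,2]-.09)<.004)&(np.hypot(W[:,0]-.502,W[:,1]+.115)<.03)]
if len(k)>20: print("bar",len(k),k.mean(0),cv2.minAreaRect(k[:,:2].astype(np.float32)*1000))
E
```

```text
t 16.9 now [ 0.5023 -0.1153  0.071 ] -24.25 F [ 3.5 -3.1 -2.5] M [-0.6  -0.57  0.15] w 0.0138 34.9872761964798 -> shift [-0.0031 -0.003  -0.0001] turn 0.0076
cap 7475 0.15732546182162438 ((0.6188757419586182, -0.09476959705352783), 0.01746874302625656)
bar 2028 [ 0.50491937 -0.11611937  0.09007416] ((504.6458740234375, -112.85211944580078), (35.265289306640625, 49.20261001586914), 44.96885681152344)
```

View pics/w6.png

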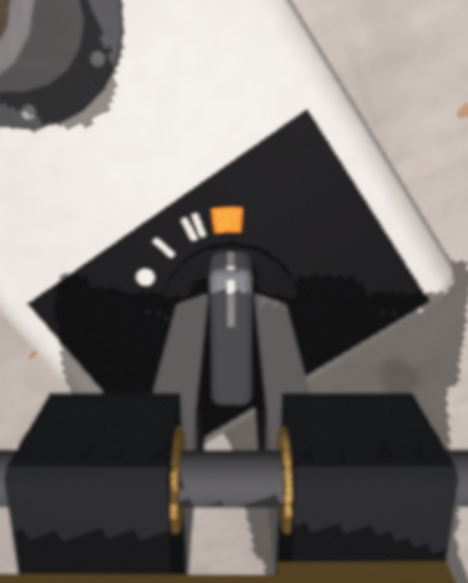

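The grip bar is clamped, its pointer line is on the amber mark, and the moment is 0.15 N m, so it's in pulse. I'll hold it briefly, then hand in.

carry_out --motion '[[[0,0,0],0.002],[[0,0,0],0.002],[[0,0,0],0.002],[[0,0,0],0.002],[[0,0,0],0.002],[[0,0,0],0.002],[[0,0,0],0.002],[[0,0,0],0.002]]'

```text
time_s: 17.75
ee_pos: [0.5024, -0.1153, 0.071]
eef_rot: [3.141, -0.001, -0.436]
force: [3.9, -3.3, -1.9]
grip_width: 0.014
grip_force: 35.0
```

```bash
python3 -c "
from h import *
go([.5020,-.1145,.071],-24)
print(ctrl.hand_in())"
```

```text
t 17.75 now [ 0.5024 -0.1153  0.071 ] -24.97 F [ 3.9 -3.3 -1.9] M [-0.66 -0.54  0.13] w 0.014 34.98741030693054 -> shift [-0.0033 -0.003  -0.0001] turn -0.0027
the job is handed in; nothing more can be done
None
```

The orange tube is fully home in the mill's sleeve and released, the fingers are holding the dial in pulse at about 1.2 rad, and I handed the job in at about 18 s; `hand_in` returned no verdict.

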